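# Lock-off position for the lamp's isolator

## Task

The yellow work lamp is to be repaired: make the isolator that it stands behind ready for a padlock. First swing that isolator's red lever to OFF, so that it stands straight over the steel lug (it can run on past), then draw the hasp tongue out of the lever by its black knob until its padlock hole lines up with the hole in the lug. Leave the other isolator alone, and do not shift the lamp or the sealer bar.

Things in the scene. Friction and masses are not known exactly. Their poses are not given: they have to be found in the camera images.
- iso_a: the left (+y) isolator of two alike: grey enclosure fixed on the table, 140 (x) x 160 (y) x 64 mm high, yellow top plate, red lever. Origin on the table below the lever's pivot; from there the box reaches 60 mm to its +y, 100 mm to -y, 70 mm to +x and -x. A steel lug with a padlock hole juts from its top at the -y edge, to 133 mm from the pivot.
- iso_a_handle (a joint): angle of the left (+y) red lever about its upright pivot, rad, growing clockwise from above; its direction in the box's frame is -0.262 - value, from +x towards +y. 0 = ON. OFF = 1.309: it points along the box's -y, between two green bars, over the lug. No stop there: it runs on to 1.6. Starts at 0 to 0.4. Friction 0.25 N m, stays where left.
- iso_a_tongue (a joint): how far the steel hasp tongue is drawn out of the left (+y) lever's end, m. 0 = in; slides outward along the lever, 0 to 0.030. With the lever at OFF the holes line up at 0.018, its end then flush with the lug's outer end; it can run on past that. Friction 3 N, stays where left. Starts at 0 to 0.003.
- iso_a_grip (a point): grip point on the left (+y) isolator's red lever, 46 mm from the pivot axis, 97 mm above the table. The lever is an upright bar 16 mm wide, 64 mm long from the pivot, from 71 to 105 mm above the table; grip it across, from above. x axis points outward along the lever.
- iso_a_knob (a point): on the axis of the black knob of the left (+y) hasp tongue, 97 mm above the table: an upright cylinder 14 mm in diameter, 74 to 102 mm above the table, 82 mm from the pivot axis with the tongue in (100 mm when lined up). Its near side is 11 mm beyond the lever's end with the tongue in. x axis points outward along the lever.
- iso_a_hole (a point): centre of the 10 mm padlock hole near the end of the left (+y) isolator's tongue (steel strip 22 mm wide, 4 mm thick, 68 to 72 mm above the table), 22 mm outward of the knob; the strip ends 11 mm beyond it
- iso_a_lug (a point): centre of the 10 mm padlock hole in the left (+y) isolator's fixed steel lug (38 mm wide, top 65.5 mm above the table), 122 mm from the pivot axis; the lug ends 11 mm beyond it
- iso_b: the right (-y) isolator of two alike: grey enclosure fixed on the table, 140 (x) x 160 (y) x 64 mm high, yellow top plate, red lever. Origin on the table below the lever's pivot; from there the box reaches 60 mm to its +y, 100 mm to -y, 70 mm to +x and -x. A steel lug with a padlock hole juts from its top at the -y edge, to 133 mm from the pivot.
- iso_b_handle (a joint): angle of the right (-y) red lever about its upright pivot, rad, growing clockwise from above; its direction in the box's frame is -0.262 - value, from +x towards +y. 0 = ON. OFF = 1.309: it points along the box's -y, between two green bars, over the lug. No stop there: it runs on to 1.6. Starts at 0 to 0.4. Friction 0.25 N m, stays where left.
- iso_b_tongue (a joint): how far the steel hasp tongue is drawn out of the right (-y) lever's end, m. 0 = in; slides outward along the lever, 0 to 0.030. With the lever at OFF the holes line up at 0.018, its end then flush with the lug's outer end; it can run on past that. Friction 3 N, stays where left. Starts at 0 to 0.003.
- iso_b_grip (a point): grip point on the right (-y) isolator's red lever, 46 mm from the pivot axis, 97 mm above the table. The lever is an upright bar 16 mm wide, 64 mm long from the pivot, from 71 to 105 mm above the table; grip it across, from above. x axis points outward along the lever.
- iso_b_knob (a point): on the axis of the black knob of the right (-y) hasp tongue, 97 mm above the table: an upright cylinder 14 mm in diameter, 74 to 102 mm above the table, 82 mm from the pivot axis with the tongue in (100 mm when lined up). Its near side is 11 mm beyond the lever's end with the tongue in. x axis points outward along the lever.
- iso_b_hole (a point): centre of the 10 mm padlock hole near the end of the right (-y) isolator's tongue (steel strip 22 mm wide, 4 mm thick, 68 to 72 mm above the table), 22 mm outward of the knob; the strip ends 11 mm beyond it
- iso_b_lug (a point): centre of the 10 mm padlock hole in the right (-y) isolator's fixed steel lug (38 mm wide, top 65.5 mm above the table), 122 mm from the pivot axis; the lug ends 11 mm beyond it
- work_lamp: yellow and black LED work lamp on its stand, 108 x 176 mm, 196 mm high, loose, at the back of the table behind one of the two isolators (either one); origin at the centre of its underside. It is fed by the isolator it stands behind: the left one (iso_a) if the lamp's y is above 0, else the right one (iso_b).
- sealer_bar: grey metal heat-sealer bar, 50 x 170 x 51 mm, loose, at the back behind the other isolator, which feeds it; origin at the centre of its underside

How it is judged:
By the outcome, as a careful person would: the job done as asked, in the order asked, and still so for the second after the job is handed in, with the robot touching nothing.
It also fails if it takes over 43 s, if anything falls off the work surface, if the arm or the gripper's body presses on something with over 40 N, if the wrist force passes 120 N, or if a joint passes its speed limit or range.

## Robot

A 6-joint arm with a two-finger parallel gripper is mounted at the origin on a cart in front of the work surface, level with it; the furniture and walls round the work are solid. World frame = base frame: x ahead of the robot, y to its left, z up, the work surface at z = 0. Lengths are in m, angles in rad, forces in N, time in s.
With the tool pointing down it reaches from about 0.4 to 0.825 m from the base axis. Payload 7 kg.
Tool frame: the origin (TCP) lies on the centre line of the jaws, within the pads' length; the fingertips stand 22 mm ahead of it and the grasp point (between the pads) lies 3 mm ahead of it (arm.tcp_to_tips is the distance from the TCP to the fingertips, in m); z points along the fingers, y is the line along which they close (so a half turn about z gives the same grasp; the last joint's range is limited). The gripper opens to 88 mm and grips with 3 to 60 N. Pads are 19 mm wide; open, the fingers measure 130 mm over their backs; the gripper's body (78 mm by 193 mm) begins 47 mm behind the grasp point.
Start: joints at [1.457, 0.359, 0.012, 0, -1.224, -0.288], TCP at [0.264, 0.621, 0.249] pointing down, gripper open.
Joint ranges: [-3.07, 3.07], [-1.43, 2.12], [-1.02, 1.25], [-3.03, 1.67], [-3.05, -0], [-3.03, 3.03]. Speed limits (rad/s): [2.39, 2.39, 3.01, 3.14, 3.14, 3.14].

## Interface

Orientations are given as [roll, pitch, yaw] about the fixed x, y, z axes, in that order (R = Rz(yaw) Ry(pitch) Rx(roll)).
In Python, from station import arm gives the robot as it stands.
- The arm moves only by the tool jog_arm, never from a script. Its argument "targets" is a list of rows, each an object of numbers: "dx", "dy", "dz": the shift along the tool's x, y, z in mm; "rx", "ry", "rz": the turn, a rotation vector about the tool's x, y, z in rad; "gripper": the closure, from 0 (fully open) to 1 (shut). In form: [{"dx": .., "dy": .., "dz": .., "rx": .., "ry": .., "rz": .., "gripper": ..}, ...]. A call has exactly 8 rows; each row is the pose to reach, as a shift and turn from the pose commanded when the call began, along the tool's axes at that moment; what a row does not reach only later rows make up. A row lasts 1/12 s, in which the tool goes at most 41.7 mm and 7.16 degrees, less where a joint would pass 70% of its speed; a pose out of reach is approached as far as the arm can. A call with a gripper value outside its range is refused whole. The fingers move at their own pace and stop on an object; "force" is the grip in N (left out, the last holds). Time passes only in rows, so rows that repeat a pose let the fingers close, or fill a call up. It gives the time, the measured TCP pose, the force, the opening and the grip force at its end, in the units of the state.
- arm.get_state(): the state, without advancing time (a new reading comes with each control period).
- arm.grab_frame(name): name is "scene" or "top"; returns a dict with "frame" (480x640x3 uint8, red, green, blue), "z_map" (480x640 float32, m along the optical axis (not along the pixel's ray), 0 where there is no reading), "fx", "fy", "cx", "cy" (pixels), "view" (4x4, takes a point from world to camera coordinates). Camera axes: x right, y down, z forward; pixel columns grow to the right and rows downward; lengths in m; the calibration is good to about 2 mm. A picture is of the moment at which its call begins.
- arm.job_done(): hands the job in; it is judged then, once.
The state is a dict: "t": time; "q": joint angles; "qd": joint speeds; "joint_efforts": joint torques, N m; "eef_pos": TCP position; "ee_rot": TCP orientation; "force": force on the tool from outside, world axes, zero at the start; "moment": the same for the moment, N m; "width": finger opening in m; "gripper_force": force on a finger pad.
Only numpy, scipy, OpenCV 4.12 (cv2) and the standard library are available. Lean on these libraries where they do the work, as an engineer would, in place of code of your own. Each camera call takes 0.05 s, during which the arm holds its last target. There are 200 camera calls.

## Working session

There is one attempt and no reset: what is moved stays moved. The work goes in short steps, Python scripts to look and compute and a tool call to move; the robot and the scene stay as the last step left them, time stands still between calls to the robot, and variables do not carry over. Pictures are saved under pics/ and viewed, at most 11 in all, crops included, and the job is handed in when it is done.

Besides the shell and the picture viewer there is one more tool, called after "Request:" as name(argument=value, ...) on one line, values as JSON. jog_arm: Moves the arm, as the interface text tells. Its arguments: {"type":"object","properties":{"targets":{"type":"array","items":{"type":"object","properties":{"dx":{"type":"number"},"dy":{"type":"number"},"dz":{"type":"number"},"rx":{"type":"number"},"ry":{"type":"number"},"rz":{"type":"number"},"gripper":{"type":"number"}}}},"force":{"type":"number"}},"required":["targets"]}

```bash
mkdir -p pics; cat > h.py <<'E'
from station import arm
import numpy as np, cv2
def snap(n,f):
    d=arm.grab_frame(n); cv2.imwrite(f'pics/{f}.png',d['frame'][:,:,::-1]); np.savez(f'pics/{f}.npz',**d); return d
def pt(d,u,v,z=None):
    # world point from depth, or on plane z
    T=np.linalg.inv(d['view']); r=np.array([(u-d['cx'])/d['fx'],(v-d['cy'])/d['fy'],1])
    if z is None: s=d['z_map'][int(v),int(u)]
    else: s=(z-T[2,3])/(T[:3,:3]@r)[2]
    return T[:3,:3]@(r*s)+T[:3,3]
def cloud(d):
    T=np.linalg.inv(d['view']); v,u=np.mgrid[:480,:640]; z=d['z_map']
    P=np.stack([(u-d['cx'])/d['fx']*z,(v-d['cy'])/d['fy']*z,z],-1)
    return P@T[:3,:3].T+T[:3,3]
E
python3 - <<'E'
from h import *
snap('top','top0');snap('scene','sc0');print(arm.get_state())
E
```

```text
{'t': 0.1, 'q': array([ 1.45713126e+00,  3.59313536e-01,  1.11663420e-02, -3.04444831e-04,
       -1.22412633e+00, -2.88081099e-01]), 'qd': array([ 0.00011783, -0.00055567,  0.00191067,  0.00071493, -0.00016541,
       -0.00011891]), 'joint_efforts': array([-1.68252202e-03, -5.84162378e+01,  2.93753153e+01,  7.01549873e+00,
        1.02076720e-02, -4.90894911e-05]), 'eef_pos': array([0.26381944, 0.62086662, 0.24772512]), 'ee_rot': array([ 3.14009501e+00, -1.45309131e-04, -4.01849713e-01]), 'force': array([0.4888801 , 0.29664529, 0.4551629 ]), 'moment': array([ 0.00135911,  0.00427834, -0.06131057]), 'gripper_force': 0.0, 'width': 0.08771104456895039}
```

View pics/top0.png

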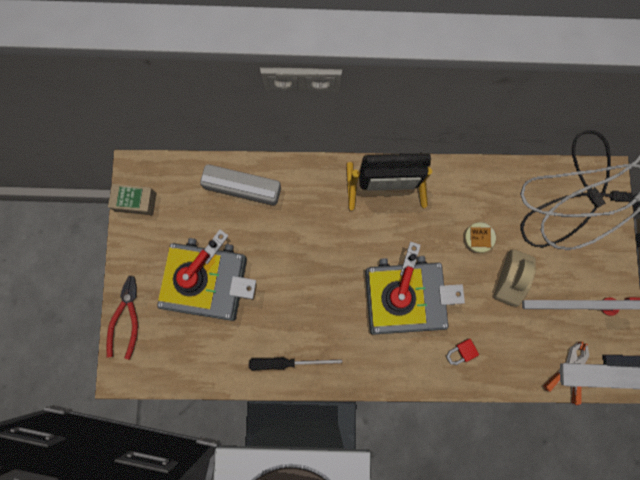

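View pics/sc0.png

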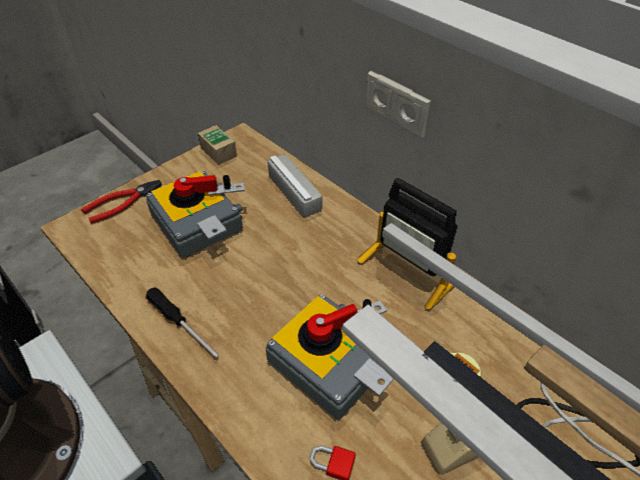

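The top view shows the lamp at about (390,180), behind the isolator whose pivot is near (402,297). The other isolator, near (187,277), has the sealer bar behind it. Next I'll check which is which in world coordinates.

```bash
python3 - <<'E'
from h import *
d=dict(np.load('pics/top0.npz'))
for n,u,v in [('lamp',390,180),('pivR',402,297),('pivL',187,277),('lugR',453,295),('lugL',243,287),('bar',240,185),('greybar',600,375),('bar2',560,304),('lowL',60,440),('base',290,475)]: print(n,u,v,pt(d,u,v).round(3))
f=cv2.resize(d['frame'][225:345,350:480,::-1],None,fx=6,fy=5*1,interpolation=cv2.INTER_CUBIC)
f=cv2.resize(d['frame'][230:345,350:480,::-1],None,fx=5,fy=5,interpolation=cv2.INTER_CUBIC)
cv2.imwrite('pics/c1.png',f)
C=cloud(d); hsv=cv2.cvtColor(d['frame'],cv2.COLOR_RGB2HSV)
red=((hsv[...,0]<8)|(hsv[...,0]>172))&(hsv[...,1]>150)&(C[...,2]>.095)&(C[...,2]<.115)
for sl in (slice(130,300),slice(350,480)):
    m=np.zeros_like(red); m[200:345,sl]=red[200:345,sl]; P=C[m]; print(len(P),P.mean(0),np.median(P[:,2]))
# box top of R
m=np.zeros_like(red); m[240:345,350:480]=1
m&=(C[...,2]>.05)&(C[...,2]<.0655)
r=cv2.minAreaRect(C[m][:,:2].astype(np.float32)); print(r)
print(d['fx'],d['view'])
E
```

```text
lamp 390 180 [ 0.688 -0.179  0.139]
pivR 402 297 [ 0.46  -0.208  0.105]
pivL 187 277 [0.487 0.215 0.108]
lugR 453 295 [ 0.47  -0.319  0.064]
lugL 243 287 [0.474 0.11  0.066]
bar 240 185 [0.692 0.13  0.049]
greybar 600 375 [ 0.34  -0.431  0.429]
bar2 560 304 [ 0.435 -0.38   0.431]
lowL 60 440 [ 0.099  0.604 -0.302]
base 290 475 [0.103 0.003 0.014]
409 [0.50224081 0.20917985 0.10111624] 0.10116742697625836
397 [ 0.47721616 -0.21068669  0.10117007] 0.10144640790245929
((0.4841512441635132, -0.2424369901418686), (0.17566898465156555, 0.19259978830814362), 5.308329105377197)
565.4062234435061 [[ 0.02698394 -0.99956237  0.01212153 -0.06558739]
 [-0.98397218 -0.02869737 -0.17599775  0.59340148]
 [ 0.17626858 -0.00717814 -0.98431594  1.13352364]
 [ 0.          0.          0.          1.        ]]
```

View pics/c1.png

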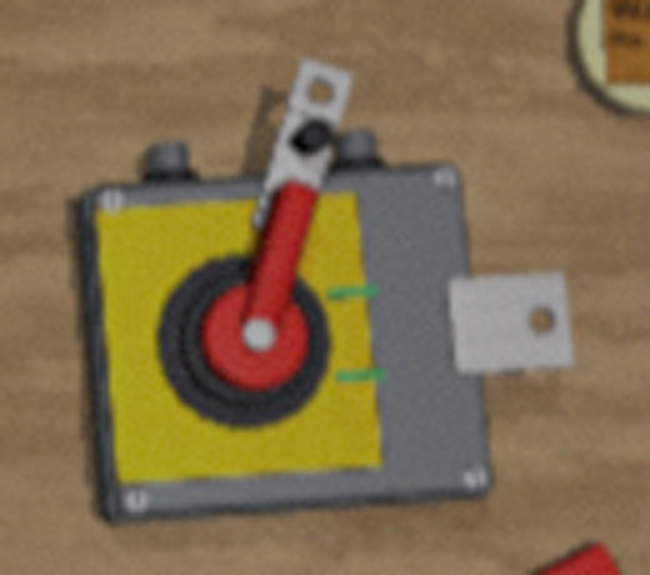

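```bash
python3 - <<'E'
from h import *
d=dict(np.load('pics/top0.npz')); C=cloud(d)
f=lambda a,b,z:pt(d,350+(a+.5)/5-.5,230+(b+.5)/5-.5,z)
p=f(258,333,.107); l=f(541,320,.0655); k=f(313,135,.102); h=f(322,93,.072)
for n,x in zip('plkh',(p,l,k,h)): print(n,x.round(4),np.linalg.norm((x-p)[:2]).round(4),np.degrees(np.arctan2(*(x-p)[1::-1])).round(1))
# corners screws (same height) for box yaw
a,b,c,e=[f(*q,.064)[:2] for q in((112,199),(445,179),(475,479),(137,500))]
for v in (b-a,c-e): print(np.degrees(np.arctan2(v[1],v[0])),np.linalg.norm(v))
for v in (a-e,b-c): print(np.degrees(np.arctan2(v[1],v[0])),np.linalg.norm(v))
print((a+b+c+e)/4)
m=(C[...,2]>.25)&(d['z_map']>0)&(C[...,0]<.62)&(C[...,1]>-.6)
n,L,s,_=cv2.connectedComponentsWithStats(m.astype(np.uint8))
for i in range(1,n):
    if s[i,4]>50:
        P=C[L==i]; print(s[i],P.min(0).round(3),P.max(0).round(3),P[P[:,1].argmax()].round(3))
d=dict(np.load('pics/sc0.npz'));C=cloud(d)
for u,v in [(365,330),(400,240),(600,380),(450,370),(530,440),(345,335),(390,350),(500,390)]: print(u,v,pt(d,u,v).round(3))
E
```

```text
p [ 0.4614 -0.2066  0.107 ] 0.0 0.0
l [ 0.4727 -0.3285  0.0655] 0.1225 -84.7
k [ 0.5412 -0.2292  0.102 ] 0.0829 -15.8
h [ 0.5629 -0.238   0.072 ] 0.1062 -17.2
-84.93335252013513 0.13788795461782807
-84.9541414809619 0.13741399723591952
5.402191075394706 0.1222796878534281
5.180061415967236 0.12232768933420234
[ 0.4627668  -0.22707046]
[ 522  300  118    9 1059] [ 0.428 -0.493  0.42 ] [ 0.443 -0.329  0.435] [ 0.438 -0.329  0.428]
[ 560  354   80   35 2207] [ 0.323 -0.488  0.419] [ 0.369 -0.379  0.436] [ 0.332 -0.379  0.429]
365 330 [ 0.335 -0.397  0.43 ]
400 240 [ 0.43  -0.351  0.429]
600 380 [ 0.434 -0.546  0.426]
450 370 [ 0.356 -0.465  0.43 ]
530 440 [ 0.353 -0.534  0.431]
345 335 [ 0.493 -0.234  0.062]
390 350 [ 0.336 -0.422  0.43 ]
500 390 [ 0.632 -0.451 -0.001]
```

Request:
jog_arm(targets=[{"dx": 294,"dy": 190,"dz": 0,"gripper": 0},{"dx": 294,"dy": 190,"dz": 0,"gripper": 0},{"dx": 294,"dy": 190,"dz": 0,"gripper": 0},{"dx": 294,"dy": 190,"dz": 0,"gripper": 0},{"dx": 294,"dy": 190,"dz": 0,"gripper": 0},{"dx": 294,"dy": 190,"dz": 0,"gripper": 0},{"dx": 294,"dy": 190,"dz": 0,"gripper": 0},{"dx": 294,"dy": 190,"dz": 0,"gripper": 0}])

```text
invalid input at $.targets[0]: expected keys dx, dy, dz, rx, ry, rz, gripper
```

Request:
jog_arm(targets=[{"dx": 192,"dy": 298,"dz": 20,"gripper": 0},{"dx": 192,"dy": 298,"dz": 20,"gripper": 0},{"dx": 192,"dy": 298,"dz": 20,"gripper": 0},{"dx": 192,"dy": 298,"dz": 20,"gripper": 0},{"dx": 192,"dy": 298,"dz": 20,"gripper": 0},{"dx": 192,"dy": 298,"dz": 20,"gripper": 0},{"dx": 192,"dy": 298,"dz": 20,"gripper": 0},{"dx": 192,"dy": 298,"dz": 20,"gripper": 0}])

```text
invalid input at $.targets[0]: expected keys dx, dy, dz, rx, ry, rz, gripper
```

```bash
cat >> h.py <<'E'
from scipy.spatial.transform import Rotation as Ro
def go(pos,yaw,lean=0):
    """jog numbers to TCP pos, tool down with x along yaw (rad), top leaning back along -x by lean"""
    s=arm.get_state(); R0=Ro.from_euler('xyz',s['ee_rot'])
    R=Ro.from_euler('z',yaw)*Ro.from_euler('y',-lean)*Ro.from_euler('x',np.pi)
    print('t',round(s['t'],2),'d',(R0.inv().apply(np.array(pos)-s['eef_pos'])*1000).round(1),'r',(R0.inv()*R).as_rotvec().round(3),
      'at',s['eef_pos'].round(4),s['ee_rot'].round(3),'q',s['q'].round(2),'F',s['force'].round(1),s['width'])
E
python3 - <<'E'
from h import *
go([.5056,-.219,.20],-.28)
snap('scene','sc1')
E
```

```text
t 0.1 d [551.  678.3  48.8] r [ 0.002 -0.    -0.122] at [0.2638 0.6209 0.2477] [ 3.14  -0.    -0.402] q [ 1.46  0.36  0.01 -0.   -1.22 -0.29] F [0.5 0.3 0.5] 0.08771104456895039
```

View pics/sc1.png

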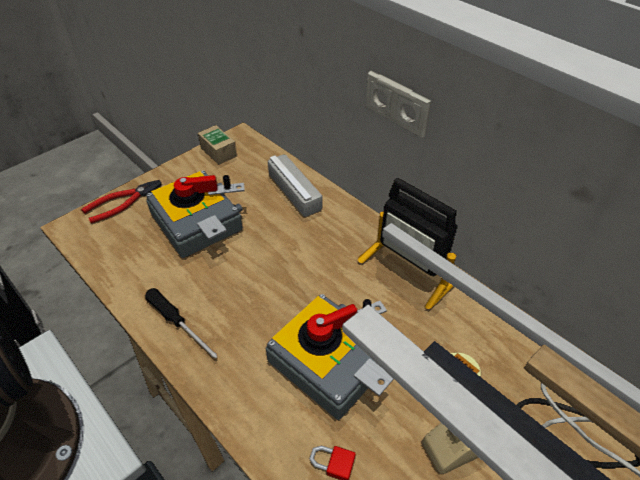

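The moves were refused because every key is required, so the view is unchanged. I'll resend them.

Request:
jog_arm(targets=[{"dx": 294,"dy": 190,"dz": 0,"rx": 0,"ry": 0,"rz": 0,"gripper": 0},{"dx": 294,"dy": 190,"dz": 0,"rx": 0,"ry": 0,"rz": 0,"gripper": 0},{"dx": 294,"dy": 190,"dz": 0,"rx": 0,"ry": 0,"rz": 0,"gripper": 0},{"dx": 294,"dy": 190,"dz": 0,"rx": 0,"ry": 0,"rz": 0,"gripper": 0},{"dx": 294,"dy": 190,"dz": 0,"rx": 0,"ry": 0,"rz": 0,"gripper": 0},{"dx": 294,"dy": 190,"dz": 0,"rx": 0,"ry": 0,"rz": 0,"gripper": 0},{"dx": 294,"dy": 190,"dz": 0,"rx": 0,"ry": 0,"rz": 0,"gripper": 0},{"dx": 294,"dy": 190,"dz": 0,"rx": 0,"ry": 0,"rz": 0,"gripper": 0}])

```text
t: 0.82
eef_pos: [0.4515, 0.3433, 0.2486]
ee_rot: [-3.142, 0.0, -0.401]
force: [0.3, 1.8, 0.1]
width: 0.0875
gripper_force: 0.0
```

Request:
jog_arm(targets=[{"dx": 192,"dy": 298,"dz": 20,"rx": 0,"ry": 0,"rz": 0,"gripper": 0},{"dx": 192,"dy": 298,"dz": 20,"rx": 0,"ry": 0,"rz": 0,"gripper": 0},{"dx": 192,"dy": 298,"dz": 20,"rx": 0,"ry": 0,"rz": 0,"gripper": 0},{"dx": 192,"dy": 298,"dz": 20,"rx": 0,"ry": 0,"rz": 0,"gripper": 0},{"dx": 192,"dy": 298,"dz": 20,"rx": 0,"ry": 0,"rz": 0,"gripper": 0},{"dx": 192,"dy": 298,"dz": 20,"rx": 0,"ry": 0,"rz": 0,"gripper": 0},{"dx": 192,"dy": 298,"dz": 20,"rx": 0,"ry": 0,"rz": 0,"gripper": 0},{"dx": 192,"dy": 298,"dz": 20,"rx": 0,"ry": 0,"rz": 0,"gripper": 0}])

```text
t: 1.48
eef_pos: [0.5071, 0.0153, 0.2298]
ee_rot: [-3.141, -0.0, -0.401]
force: [-0.0, 1.4, -0.4]
width: 0.088
gripper_force: 0.0
```

```bash
python3 - <<'E'
from h import *
go([.5056,-.219,.20],-.28)
snap('scene','sc2')
E
```

```text
t 1.48 d [ 90.2 216.2  29.8] r [-0.    -0.    -0.121] at [0.5071 0.0153 0.2298] [-3.141 -0.    -0.401] q [ 0.42  0.1  -0.38 -0.   -1.1   0.75] F [-0.   1.4 -0.4] 0.0880436670684096
```

View pics/sc2.png

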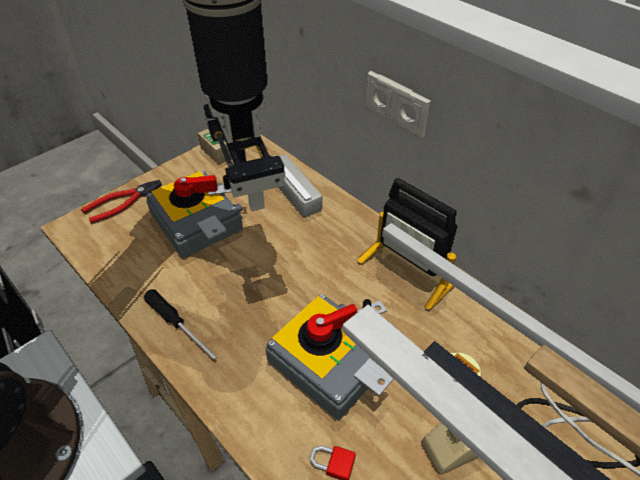

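```bash
python3 - <<'E'
from h import *
d=dict(np.load('pics/sc2.npz'))
for u,v in [(230,95),(230,50),(197,50),(262,50),(222,8),(238,120),(190,8),(260,175)]: print(u,v,pt(d,u,v).round(3))
C=cloud(d); m=np.zeros((480,640),bool); m[0:230,150:330]=1; m&=(C[...,2]>.2)&(C[...,0]<.64); P=C[m]
for z in np.arange(.21,.66,.03):
    Q=P[abs(P[:,2]-z)<.015]; 
    if len(Q): print(z.round(2),len(Q),Q.min(0).round(3),Q.max(0).round(3))
E
```

```text
230 95 [ 0.477 -0.018  0.409]
230 50 [ 0.483 -0.024  0.472]
197 50 [0.462 0.018 0.464]
262 50 [ 0.531 -0.025  0.456]
222 8 [ 0.481 -0.023  0.524]
238 120 [0.499 0.004 0.349]
190 8 [0.459 0.012 0.519]
260 175 [ 0.472 -0.075  0.311]
0.21 102 [ 0.475 -0.045  0.21 ] [0.519 0.071 0.224]
0.24 268 [ 0.473 -0.048  0.225] [0.539 0.059 0.255]
0.27 350 [ 0.437 -0.082  0.272] [0.509 0.11  0.285]
0.3 1578 [ 0.435 -0.088  0.285] [0.525 0.117 0.315]
0.33 1610 [ 0.435 -0.088  0.315] [0.531 0.117 0.345]
0.36 486 [ 0.466 -0.021  0.345] [0.543 0.071 0.375]
0.39 817 [ 0.461 -0.033  0.375] [0.54  0.034 0.405]
0.42 1394 [ 0.461 -0.033  0.405] [0.545 0.036 0.435]
0.45 1527 [ 0.461 -0.033  0.435] [0.545 0.038 0.465]
0.48 1682 [ 0.461 -0.033  0.465] [0.544 0.035 0.495]
0.51 1812 [ 0.459 -0.036  0.495] [0.543 0.037 0.525]
0.54 368 [ 0.456 -0.037  0.525] [0.516 0.019 0.536]
```

Request:
jog_arm(targets=[{"dx": 90,"dy": 216,"dz": 30,"rx": 0,"ry": 0,"rz": -0.12,"gripper": 0},{"dx": 90,"dy": 216,"dz": 30,"rx": 0,"ry": 0,"rz": -0.12,"gripper": 0},{"dx": 90,"dy": 216,"dz": 30,"rx": 0,"ry": 0,"rz": -0.12,"gripper": 0},{"dx": 90,"dy": 216,"dz": 30,"rx": 0,"ry": 0,"rz": -0.12,"gripper": 0},{"dx": 90,"dy": 216,"dz": 30,"rx": 0,"ry": 0,"rz": -0.12,"gripper": 0},{"dx": 90,"dy": 216,"dz": 30,"rx": 0,"ry": 0,"rz": -0.12,"gripper": 0},{"dx": 90,"dy": 216,"dz": 30,"rx": 0,"ry": 0,"rz": -0.12,"gripper": 0},{"dx": 90,"dy": 216,"dz": 30,"rx": 0,"ry": 0,"rz": -0.12,"gripper": 0}])

```text
t: 2.2
eef_pos: [0.505, -0.2183, 0.1989]
ee_rot: [3.141, 0.002, -0.285]
force: [-0.2, -0.2, 0.1]
width: 0.0876
gripper_force: 0.0
```

```bash
python3 - <<'E'
from h import *
go([.5056,-.219,.104],-.28)
d=snap('scene','sc3')
cv2.imwrite('pics/sc3c.png',cv2.resize(d['frame'][120:440,180:580,::-1],None,fx=1.75,fy=1.75))
E
```

```text
t 2.2 d [ 1.   0.4 94.9] r [ 0.     0.002 -0.005] at [ 0.505  -0.2183  0.1989] [ 3.141e+00  2.000e-03 -2.850e-01] q [-0.05  0.19 -0.34 -0.   -1.04  1.34] F [-0.2 -0.2  0.1] 0.08759116650471246
```

View pics/sc3c.png

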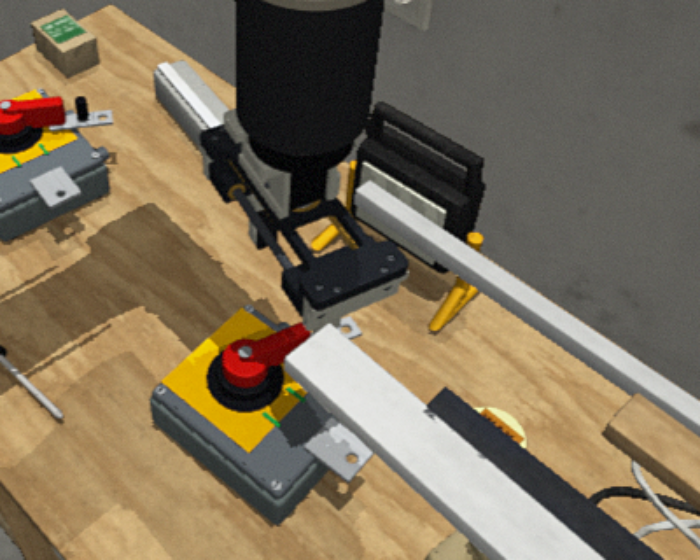

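The jaws straddle the red lever, which runs under them near (310,340), and the wrist is clear of the hanging bars. Next I'll descend and grip.

Request:
jog_arm(targets=[{"dx": 1,"dy": 0,"dz": 40,"rx": 0,"ry": 0,"rz": 0,"gripper": 0},{"dx": 1,"dy": 0,"dz": 75,"rx": 0,"ry": 0,"rz": 0,"gripper": 0},{"dx": 1,"dy": 0,"dz": 95,"rx": 0,"ry": 0,"rz": 0,"gripper": 0},{"dx": 1,"dy": 0,"dz": 95,"rx": 0,"ry": 0,"rz": 0,"gripper": 0.3},{"dx": 1,"dy": 0,"dz": 95,"rx": 0,"ry": 0,"rz": 0,"gripper": 0.6},{"dx": 1,"dy": 0,"dz": 95,"rx": 0,"ry": 0,"rz": 0,"gripper": 0.9},{"dx": 1,"dy": 0,"dz": 95,"rx": 0,"ry": 0,"rz": 0,"gripper": 0.9},{"dx": 1,"dy": 0,"dz": 95,"rx": 0,"ry": 0,"rz": 0,"gripper": 0.9}], force=20)

```text
t: 2.92
eef_pos: [0.5079, -0.2169, 0.1066]
ee_rot: [-3.141, -0.003, -0.281]
force: [0.4, -0.5, 0.7]
width: 0.0596
gripper_force: 0.0
```

```bash
python3 - <<'E'
from h import *
s=arm.get_state();print(s['gripper_force'],s['moment'])
P=np.array([.4614,-.2066]); p=s['eef_pos'][:2]-P
print('r',np.linalg.norm(p),'phi',np.arctan2(p[1],p[0]))
r=.046; 
for a in np.radians([-16,-28,-40,-52,-64,-76,-84.8]):
    go([*(P+r*np.array([np.cos(a),np.sin(a)])),.104],a)
E
```

```text
0.0 [-0.05792524  0.00015408 -0.02418968]
r 0.04759926538701261 phi -0.21734752376111635
t 2.92 d [-1.5  2.9  2.6] r [-0.001 -0.003 -0.002] at [ 0.5079 -0.2169  0.1066] [-3.141e+00 -3.000e-03 -2.810e-01] q [-0.05  0.29 -0.45  0.   -0.83  1.34] F [ 0.4 -0.5  0.7] 0.05964929034877662
t 2.92 d [-2.5 12.5  2.6] r [-0.001 -0.003  0.208] at [ 0.5079 -0.2169  0.1066] [-3.141e+00 -3.000e-03 -2.810e-01] q [-0.05  0.29 -0.45  0.   -0.83  1.34] F [ 0.4 -0.5  0.7] 0.05964929034877662
t 2.92 d [-5.5 21.7  2.6] r [-0.001 -0.003  0.417] at [ 0.5079 -0.2169  0.1066] [-3.141e+00 -3.000e-03 -2.810e-01] q [-0.05  0.29 -0.45  0.   -0.83  1.34] F [ 0.4 -0.5  0.7] 0.05964929034877662
t 2.92 d [-10.2  30.    2.6] r [-0.001 -0.003  0.626] at [ 0.5079 -0.2169  0.1066] [-3.141e+00 -3.000e-03 -2.810e-01] q [-0.05  0.29 -0.45  0.   -0.83  1.34] F [ 0.4 -0.5  0.7] 0.05964929034877662
t 2.92 d [-16.7  37.2   2.5] r [-0.002 -0.003  0.836] at [ 0.5079 -0.2169  0.1066] [-3.141e+00 -3.000e-03 -2.810e-01] q [-0.05  0.29 -0.45  0.   -0.83  1.34] F [ 0.4 -0.5  0.7] 0.05964929034877662
t 2.92 d [-24.4  42.8   2.5] r [-0.002 -0.003  1.045] at [ 0.5079 -0.2169  0.1066] [-3.141e+00 -3.000e-03 -2.810e-01] q [-0.05  0.29 -0.45  0.   -0.83  1.34] F [ 0.4 -0.5  0.7] 0.05964929034877662
t 2.92 d [-30.8  45.9   2.5] r [-0.002 -0.002  1.199] at [ 0.5079 -0.2169  0.1066] [-3.141e+00 -3.000e-03 -2.810e-01] q [-0.05  0.29 -0.45  0.   -0.83  1.34] F [ 0.4 -0.5  0.7] 0.05964929034877662
```

Request:
jog_arm(targets=[{"dx": 0,"dy": 0,"dz": 0,"rx": 0,"ry": 0,"rz": 0,"gripper": 0.95},{"dx": 0,"dy": 0,"dz": 0,"rx": 0,"ry": 0,"rz": 0,"gripper": 0.95},{"dx": 0,"dy": 0,"dz": 0,"rx": 0,"ry": 0,"rz": 0,"gripper": 0.95},{"dx": 0,"dy": 0,"dz": 0,"rx": 0,"ry": 0,"rz": 0,"gripper": 0.95},{"dx": 0,"dy": 0,"dz": 0,"rx": 0,"ry": 0,"rz": 0,"gripper": 0.95},{"dx": 0,"dy": 0,"dz": 0,"rx": 0,"ry": 0,"rz": 0,"gripper": 0.95},{"dx": 0,"dy": 0,"dz": 0,"rx": 0,"ry": 0,"rz": 0,"gripper": 0.95},{"dx": 0,"dy": 0,"dz": 0,"rx": 0,"ry": 0,"rz": 0,"gripper": 0.95}])

```text
t: 3.58
eef_pos: [0.5068, -0.2178, 0.1049]
ee_rot: [3.14, -0.0, -0.281]
force: [0.3, -5.9, -0.4]
width: 0.0167
gripper_force: 20.1
```

```bash
python3 - <<'E'
from h import *
s=arm.get_state();print(s['gripper_force'],s['moment'])
P=np.array([.4614,-.2066]); p=s['eef_pos'][:2]-P
print('r',np.linalg.norm(p),'phi',np.arctan2(p[1],p[0]))
r=.046; 
for a in np.radians([-16,-28,-40,-52,-64,-76,-84.8]):
    go([*(P+r*np.array([np.cos(a),np.sin(a)])),.104],a)
E
```

```text
20.096008479595184 [-1.82541978 -0.07436857  0.33967341]
r 0.046736301140741676 phi -0.24244848641458422
t 3.58 d [-0.7  1.7  0.9] r [ 0.001 -0.    -0.002] at [ 0.5068 -0.2178  0.1049] [ 3.14  -0.    -0.281] q [-0.05  0.3  -0.45  0.   -0.83  1.34] F [ 0.3 -5.9 -0.4] 0.016712613600291335
t 3.58 d [-1.7 11.3  0.9] r [ 0.001 -0.     0.208] at [ 0.5068 -0.2178  0.1049] [ 3.14  -0.    -0.281] q [-0.05  0.3  -0.45  0.   -0.83  1.34] F [ 0.3 -5.9 -0.4] 0.016712613600291335
t 3.58 d [-4.6 20.4  0.9] r [ 0.001 -0.     0.417] at [ 0.5068 -0.2178  0.1049] [ 3.14  -0.    -0.281] q [-0.05  0.3  -0.45  0.   -0.83  1.34] F [ 0.3 -5.9 -0.4] 0.016712613600291335
t 3.58 d [-9.4 28.8  0.9] r [ 0.001 -0.001  0.627] at [ 0.5068 -0.2178  0.1049] [ 3.14  -0.    -0.281] q [-0.05  0.3  -0.45  0.   -0.83  1.34] F [ 0.3 -5.9 -0.4] 0.016712613600291335
t 3.58 d [-15.9  35.9   0.9] r [ 0.001 -0.001  0.836] at [ 0.5068 -0.2178  0.1049] [ 3.14  -0.    -0.281] q [-0.05  0.3  -0.45  0.   -0.83  1.34] F [ 0.3 -5.9 -0.4] 0.016712613600291335
t 3.58 d [-23.6  41.6   0.9] r [ 1.000e-03 -1.000e-03  1.045e+00] at [ 0.5068 -0.2178  0.1049] [ 3.14  -0.    -0.281] q [-0.05  0.3  -0.45  0.   -0.83  1.34] F [ 0.3 -5.9 -0.4] 0.016712613600291335
t 3.58 d [-30.   44.7   0.9] r [ 1.000e-03 -1.000e-03  1.199e+00] at [ 0.5068 -0.2178  0.1049] [ 3.14  -0.    -0.281] q [-0.05  0.3  -0.45  0.   -0.83  1.34] F [ 0.3 -5.9 -0.4] 0.016712613600291335
```

Request:
jog_arm(targets=[{"dx": -1,"dy": 6.5,"dz": 0,"rx": 0,"ry": 0,"rz": 0.104,"gripper": 0.95},{"dx": -1.7,"dy": 11.3,"dz": 0,"rx": 0,"ry": 0,"rz": 0.208,"gripper": 0.95},{"dx": -3,"dy": 16,"dz": 0,"rx": 0,"ry": 0,"rz": 0.313,"gripper": 0.95},{"dx": -4.6,"dy": 20.5,"dz": 0,"rx": 0,"ry": 0,"rz": 0.417,"gripper": 0.95},{"dx": -7,"dy": 24.7,"dz": 0,"rx": 0,"ry": 0,"rz": 0.522,"gripper": 0.95},{"dx": -9.4,"dy": 28.8,"dz": 0,"rx": 0,"ry": 0,"rz": 0.627,"gripper": 0.95},{"dx": -12.6,"dy": 32.4,"dz": 0,"rx": 0,"ry": 0,"rz": 0.731,"gripper": 0.95},{"dx": -15.9,"dy": 35.9,"dz": 0,"rx": 0,"ry": 0,"rz": 0.836,"gripper": 0.95}])

```text
t: 4.25
eef_pos: [0.4832, -0.2481, 0.105]
ee_rot: [-3.139, -0.003, -1.122]
force: [4.9, -5.6, -5.9]
width: 0.016
gripper_force: 19.8
```

```bash
python3 - <<'E'
from h import *
s=arm.get_state();print(s['gripper_force'],s['moment'])
P=np.array([.4614,-.2066]); p=s['eef_pos'][:2]-P
print('r',np.linalg.norm(p),'phi',np.degrees(np.arctan2(p[1],p[0])))
r=.0465
for a in np.radians([-64,-70,-76,-80,-84.8]):
    go([*(P+r*np.array([np.cos(a),np.sin(a)])),.104],a)
E
```

```text
19.84756976366043 [-2.21142632 -1.83812094  0.25432938]
r 0.046906293427493195 phi -62.32775358915366
t 4.25 d [-0.4  1.4  1. ] r [-0.002 -0.003 -0.005] at [ 0.4832 -0.2481  0.105 ] [-3.139e+00 -3.000e-03 -1.122e+00] q [-0.11  0.28 -0.47  0.   -0.82  0.56] F [ 4.9 -5.6 -5.9] 0.015996117493463958
t 4.25 d [-0.6  6.2  1. ] r [-0.002 -0.003  0.1  ] at [ 0.4832 -0.2481  0.105 ] [-3.139e+00 -3.000e-03 -1.122e+00] q [-0.11  0.28 -0.47  0.   -0.82  0.56] F [ 4.9 -5.6 -5.9] 0.015996117493463958
t 4.25 d [-1.4 11.   0.9] r [-0.002 -0.003  0.204] at [ 0.4832 -0.2481  0.105 ] [-3.139e+00 -3.000e-03 -1.122e+00] q [-0.11  0.28 -0.47  0.   -0.82  0.56] F [ 4.9 -5.6 -5.9] 0.015996117493463958
t 4.25 d [-2.1 14.2  0.9] r [-0.003 -0.002  0.274] at [ 0.4832 -0.2481  0.105 ] [-3.139e+00 -3.000e-03 -1.122e+00] q [-0.11  0.28 -0.47  0.   -0.82  0.56] F [ 4.9 -5.6 -5.9] 0.015996117493463958
t 4.25 d [-3.3 17.9  0.9] r [-0.003 -0.002  0.358] at [ 0.4832 -0.2481  0.105 ] [-3.139e+00 -3.000e-03 -1.122e+00] q [-0.11  0.28 -0.47  0.   -0.82  0.56] F [ 4.9 -5.6 -5.9] 0.015996117493463958
```

Request:
jog_arm(targets=[{"dx": -0.2,"dy": 4.8,"dz": 0,"rx": 0,"ry": 0,"rz": 0.105,"gripper": 0.95},{"dx": -1,"dy": 9.6,"dz": 0,"rx": 0,"ry": 0,"rz": 0.209,"gripper": 0.95},{"dx": -1.7,"dy": 12.8,"dz": 0,"rx": 0,"ry": 0,"rz": 0.279,"gripper": 0.95},{"dx": -2.5,"dy": 15.2,"dz": 0,"rx": 0,"ry": 0,"rz": 0.33,"gripper": 0.95},{"dx": -2.9,"dy": 17,"dz": 0,"rx": 0,"ry": 0,"rz": 0.363,"gripper": 0.95},{"dx": -2.9,"dy": 17,"dz": 0,"rx": 0,"ry": 0,"rz": 0.363,"gripper": 0.95},{"dx": -2.9,"dy": 17,"dz": 0,"rx": 0,"ry": 0,"rz": 0.363,"gripper": 0.95},{"dx": -2.9,"dy": 17,"dz": 0,"rx": 0,"ry": 0,"rz": 0.363,"gripper": 0.95}])

```text
t: 4.92
eef_pos: [0.4662, -0.2531, 0.1049]
ee_rot: [-3.14, -0.002, -1.48]
force: [4.3, -9.3, -6.1]
width: 0.016
gripper_force: 19.8
```

```bash
python3 - <<'E'
from h import *
s=arm.get_state();print(s['gripper_force'],s['moment'])
P=np.array([.4614,-.2066]); p=s['eef_pos'][:2]-P
print('r',np.linalg.norm(p),'phi',np.degrees(np.arctan2(p[1],p[0])))
a=np.radians(-84.8)
go([*(P+.0465*np.array([np.cos(a),np.sin(a)])),.104],a)
snap('scene','sc4')
d=snap('top','top4')
cv2.imwrite('pics/c4.png',cv2.resize(d['frame'][230:345,350:480,::-1],None,fx=5,fy=5,interpolation=cv2.INTER_CUBIC))
E
```

```text
19.840764105319977 [-3.05286028e+00 -1.41647069e+00  2.70535764e-03]
r 0.04678186026485795 phi -84.14265325643368
t 4.92 d [-0.3  0.5  0.9] r [-0.002 -0.002 -0.   ] at [ 0.4662 -0.2531  0.1049] [-3.14e+00 -2.00e-03 -1.48e+00] q [-0.13  0.26 -0.49  0.   -0.81  0.22] F [ 4.3 -9.3 -6.1] 0.016023056382016697
```

View pics/c4.png

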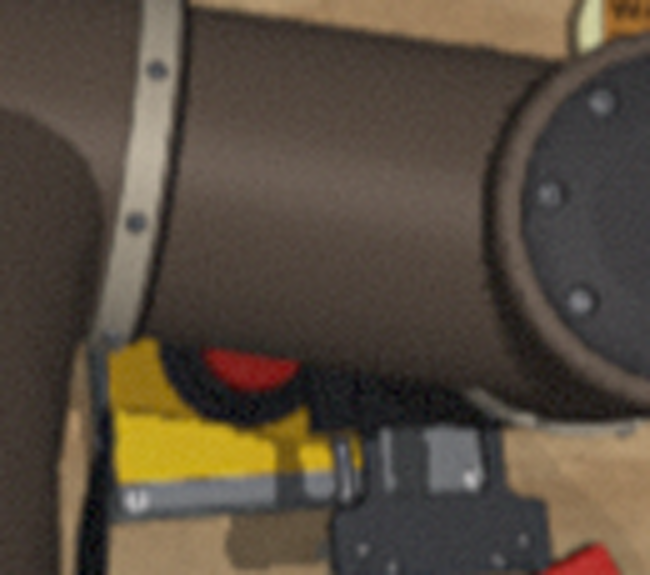

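The arm hides the lever in this view. I'll release it, rise and back off towards +y to check.

Request:
jog_arm(targets=[{"dx": 0,"dy": 0,"dz": 0,"rx": 0,"ry": 0,"rz": 0,"gripper": 0.3},{"dx": 0,"dy": 0,"dz": 0,"rx": 0,"ry": 0,"rz": 0,"gripper": 0.3},{"dx": 0,"dy": 0,"dz": 0,"rx": 0,"ry": 0,"rz": 0,"gripper": 0.3},{"dx": 0,"dy": 0,"dz": 0,"rx": 0,"ry": 0,"rz": 0,"gripper": 0.3},{"dx": 0,"dy": 0,"dz": -20,"rx": 0,"ry": 0,"rz": 0,"gripper": 0.3},{"dx": 0,"dy": 0,"dz": -50,"rx": 0,"ry": 0,"rz": 0,"gripper": 0.3},{"dx": 0,"dy": 0,"dz": -80,"rx": 0,"ry": 0,"rz": 0,"gripper": 0.3},{"dx": -10,"dy": 0,"dz": -100,"rx": 0,"ry": 0,"rz": 0,"gripper": 0.3}])

```text
t: 5.68
eef_pos: [0.4648, -0.2428, 0.2075]
ee_rot: [-3.14, -0.001, -1.481]
force: [0.9, 0.1, 1.0]
width: 0.0603
gripper_force: 0.0
```

Request:
jog_arm(targets=[{"dx": -40,"dy": 0,"dz": -10,"rx": 0,"ry": 0,"rz": 0,"gripper": 0.3},{"dx": -80,"dy": 0,"dz": -10,"rx": 0,"ry": 0,"rz": 0,"gripper": 0.3},{"dx": -120,"dy": 0,"dz": -10,"rx": 0,"ry": 0,"rz": 0,"gripper": 0.3},{"dx": -160,"dy": 0,"dz": -10,"rx": 0,"ry": 0,"rz": 0,"gripper": 0.3},{"dx": -200,"dy": 0,"dz": -10,"rx": 0,"ry": 0,"rz": 0,"gripper": 0.3},{"dx": -240,"dy": 0,"dz": -10,"rx": 0,"ry": 0,"rz": 0,"gripper": 0.3},{"dx": -240,"dy": 0,"dz": -10,"rx": 0,"ry": 0,"rz": 0,"gripper": 0.3},{"dx": -240,"dy": 0,"dz": -10,"rx": 0,"ry": 0,"rz": 0,"gripper": 0.3}])

```text
t: 6.35
eef_pos: [0.4422, -0.0007, 0.2151]
ee_rot: [-3.141, 0.0, -1.476]
force: [1.1, 0.1, 0.1]
width: 0.0615
gripper_force: 0.0
```

```bash
python3 - <<'E'
from h import *
go([.4688,-.288,.2],np.radians(-84.8),.26)
d=snap('top','top5')
cv2.imwrite('pics/c5.png',cv2.resize(d['frame'][230:345,350:480,::-1],None,fx=5,fy=5,interpolation=cv2.INTER_CUBIC))
E
```

```text
t 6.35 d [288.6   0.9  15. ] r [-0.001  0.26   0.004] at [ 0.4422 -0.0007  0.2151] [-3.141  0.    -1.476] q [ 0.45 -0.01 -0.53 -0.   -1.05 -0.35] F [1.1 0.1 0.1] 0.061477260527294304
```

View pics/c5.png

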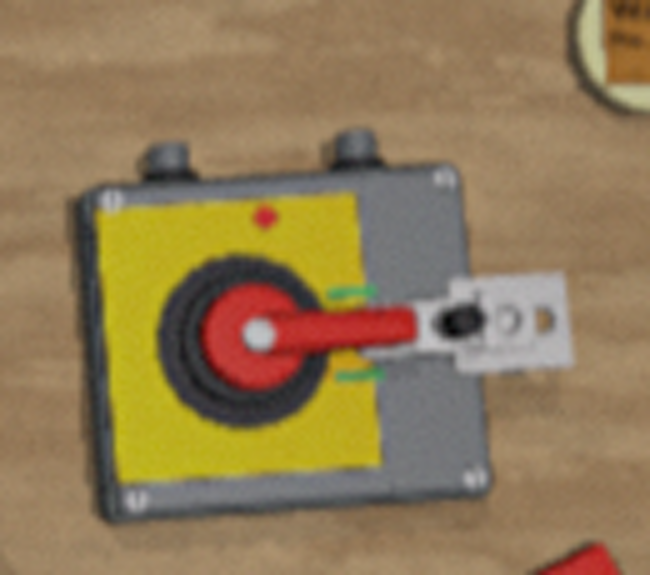

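The lever now points between the green bars. The tongue hole is at (509,320) in the crop, the lug hole at (543,320) and the knob at about (460,321).

```bash
python3 - <<'E'
from h import *
d=dict(np.load('pics/top5.npz'))
f=lambda a,b,z:pt(d,350+(a+.5)/5-.5,230+(b+.5)/5-.5,z)
p=f(259,333,.107)
for n,x in dict(lug=f(543,320,.0655),lever_end=f(414,327,.105),knob=f(463,320,.102),hole=f(509,320,.072)).items():
    v=(x-p)[:2];print(n,x.round(4),np.linalg.norm(v).round(4),np.degrees(np.arctan2(v[1],v[0])).round(1))
E
```

```text
lug [ 0.4728 -0.3294  0.0655] 0.1229 -84.7
lever_end [ 0.4656 -0.2685  0.105 ] 0.0616 -86.1
knob [ 0.4691 -0.2885  0.102 ] 0.0819 -84.6
hole [ 0.4719 -0.3139  0.072 ] 0.1074 -84.4
```

Request:
jog_arm(targets=[{"dx": 40,"dy": 1,"dz": 15,"rx": 0,"ry": 0.12,"rz": 0,"gripper": 0.3},{"dx": 80,"dy": 1,"dz": 15,"rx": 0,"ry": 0.24,"rz": 0,"gripper": 0.3},{"dx": 120,"dy": 1,"dz": 15,"rx": 0,"ry": 0.26,"rz": 0,"gripper": 0.3},{"dx": 160,"dy": 1,"dz": 15,"rx": 0,"ry": 0.26,"rz": 0,"gripper": 0.3},{"dx": 200,"dy": 1,"dz": 15,"rx": 0,"ry": 0.26,"rz": 0,"gripper": 0.3},{"dx": 240,"dy": 1,"dz": 15,"rx": 0,"ry": 0.26,"rz": 0,"gripper": 0.3},{"dx": 275,"dy": 1,"dz": 15,"rx": 0,"ry": 0.26,"rz": 0.004,"gripper": 0.3},{"dx": 287,"dy": 1,"dz": 15,"rx": 0,"ry": 0.26,"rz": 0.004,"gripper": 0.3}])

```text
t: 7.07
eef_pos: [0.4659, -0.2939, 0.1993]
ee_rot: [3.141, -0.26, -1.49]
force: [-0.5, 1.0, 0.4]
width: 0.061
gripper_force: 0.0
```

```bash
python3 - <<'E'
from h import *
go([.4687,-.2863,.10],np.radians(-84.8),.26)
E
```

```text
t 7.07 d [-32.6  -3.5  94.1] r [ 0.003 -0.    -0.009] at [ 0.4659 -0.2939  0.1993] [ 3.141 -0.26  -1.49 ] q [-0.05  0.12 -0.59  0.34 -0.86 -0.1 ] F [-0.5  1.   0.4] 0.06103029945534385
```

Request:
jog_arm(targets=[{"dx": -8,"dy": 0,"dz": 29,"rx": 0,"ry": 0,"rz": 0,"gripper": 0.3},{"dx": -15.4,"dy": 0,"dz": 58,"rx": 0,"ry": 0,"rz": 0,"gripper": 0.5},{"dx": -15.4,"dy": 0,"dz": 58,"rx": 0,"ry": 0,"rz": 0,"gripper": 0.5},{"dx": -15.4,"dy": 0,"dz": 58,"rx": 0,"ry": 0,"rz": 0,"gripper": 0.5},{"dx": -15.4,"dy": 0,"dz": 58,"rx": 0,"ry": 0,"rz": 0,"gripper": 0.5},{"dx": -15.4,"dy": 0,"dz": 58,"rx": 0,"ry": 0,"rz": 0,"gripper": 0.5},{"dx": -15.4,"dy": 0,"dz": 58,"rx": 0,"ry": 0,"rz": 0,"gripper": 0.5},{"dx": -15.4,"dy": 0,"dz": 58,"rx": 0,"ry": 0,"rz": 0,"gripper": 0.5}])

```text
t: 7.73
eef_pos: [0.4681, -0.2888, 0.1411]
ee_rot: [-3.139, -0.26, -1.485]
force: [-0.9, 0.6, 0.6]
width: 0.0439
gripper_force: 0.0
```

```bash
python3 - <<'E'
from h import *
go([.4687,-.2863,.10],np.radians(-84.8),.26)
E
```

```text
t 7.73 d [-12.9  -0.7  39.1] r [-0.002 -0.    -0.005] at [ 0.4681 -0.2888  0.1411] [-3.139 -0.26  -1.485] q [-0.05  0.18 -0.68  0.4  -0.71 -0.18] F [-0.9  0.6  0.6] 0.04391136092236669
```

Request:
jog_arm(targets=[{"dx": -5,"dy": -0.7,"dz": 15,"rx": 0,"ry": 0,"rz": -0.005,"gripper": 0.5},{"dx": -10,"dy": -0.7,"dz": 30,"rx": 0,"ry": 0,"rz": -0.005,"gripper": 0.5},{"dx": -12.5,"dy": -0.7,"dz": 38.5,"rx": 0,"ry": 0,"rz": -0.005,"gripper": 0.5},{"dx": -12.5,"dy": -0.7,"dz": 38.5,"rx": 0,"ry": 0,"rz": -0.005,"gripper": 0.5},{"dx": -12.5,"dy": -0.7,"dz": 38.5,"rx": 0,"ry": 0,"rz": -0.005,"gripper": 0.7},{"dx": -12.5,"dy": -0.7,"dz": 38.5,"rx": 0,"ry": 0,"rz": -0.005,"gripper": 0.95},{"dx": -12.5,"dy": -0.7,"dz": 38.5,"rx": 0,"ry": 0,"rz": -0.005,"gripper": 0.95},{"dx": -12.5,"dy": -0.7,"dz": 38.5,"rx": 0,"ry": 0,"rz": -0.005,"gripper": 0.95}])

```text
t: 8.4
eef_pos: [0.4683, -0.2867, 0.1001]
ee_rot: [-3.141, -0.26, -1.48]
force: [0.2, 0.4, -0.4]
width: 0.0227
gripper_force: 0.0
```

Request:
jog_arm(targets=[{"dx": 0,"dy": 0,"dz": 0,"rx": 0,"ry": 0,"rz": 0,"gripper": 0.95},{"dx": 0,"dy": 0,"dz": 0,"rx": 0,"ry": 0,"rz": 0,"gripper": 0.95},{"dx": 0,"dy": 0,"dz": 0,"rx": 0,"ry": 0,"rz": 0,"gripper": 0.95},{"dx": 0,"dy": 0,"dz": 0,"rx": 0,"ry": 0,"rz": 0,"gripper": 0.95},{"dx": 0,"dy": 0,"dz": 0,"rx": 0,"ry": 0,"rz": 0,"gripper": 0.95},{"dx": 0,"dy": 0,"dz": 0,"rx": 0,"ry": 0,"rz": 0,"gripper": 0.95},{"dx": 0,"dy": 0,"dz": 0,"rx": 0,"ry": 0,"rz": 0,"gripper": 0.95},{"dx": 0,"dy": 0,"dz": 0,"rx": 0,"ry": 0,"rz": 0,"gripper": 0.95}])

```text
t: 9.07
eef_pos: [0.4685, -0.2867, 0.0998]
ee_rot: [-3.141, -0.26, -1.48]
force: [4.1, -1.6, 3.5]
width: 0.0137
gripper_force: 20.0
```

```bash
python3 - <<'E'
from h import *
s=arm.get_state(); print(s['gripper_force'],s['eef_pos'])
u=np.array([np.cos(np.radians(-84.8)),np.sin(np.radians(-84.8)),0])
go(s['eef_pos']+.0165*u,np.radians(-84.8),.26)
P=np.array([.4614,-.2066]); p=s['eef_pos'][:2]-P; print(np.linalg.norm(p),np.degrees(np.arctan2(p[1],p[0])))
E
```

```text
20.000465512275696 [ 0.46854693 -0.28670415  0.09977447]
t 9.07 d [15.9  0.   4.2] r [-0.001 -0.     0.   ] at [ 0.4685 -0.2867  0.0998] [-3.141 -0.26  -1.48 ] q [-0.05  0.24 -0.75  0.47 -0.6  -0.25] F [ 4.1 -1.6  3.5] 0.013695974072293537
0.08042233909535089 -84.90154540564875
```

Request:
jog_arm(targets=[{"dx": 4,"dy": 0,"dz": 1,"rx": 0,"ry": 0,"rz": 0,"gripper": 0.95},{"dx": 8,"dy": 0,"dz": 2.1,"rx": 0,"ry": 0,"rz": 0,"gripper": 0.95},{"dx": 12,"dy": 0,"dz": 3.1,"rx": 0,"ry": 0,"rz": 0,"gripper": 0.95},{"dx": 14,"dy": 0,"dz": 3.7,"rx": 0,"ry": 0,"rz": 0,"gripper": 0.95},{"dx": 16,"dy": 0,"dz": 4.2,"rx": 0,"ry": 0,"rz": 0,"gripper": 0.95},{"dx": 16,"dy": 0,"dz": 4.2,"rx": 0,"ry": 0,"rz": 0,"gripper": 0.95},{"dx": 16,"dy": 0,"dz": 4.2,"rx": 0,"ry": 0,"rz": 0,"gripper": 0.95},{"dx": 16,"dy": 0,"dz": 4.2,"rx": 0,"ry": 0,"rz": 0,"gripper": 0.95}])

```text
t: 9.73
eef_pos: [0.4695, -0.3037, 0.0997]
ee_rot: [3.141, -0.26, -1.48]
force: [3.4, -0.6, 5.8]
width: 0.0133
gripper_force: 20.0
```

```bash
python3 - <<'E'
from h import *
go([.4687,-.2863,.10],np.radians(-84.8),.26)
d=snap('scene','sc6')
i=dict(np.load('pics/sc0.npz')); 
h=np.array([.4728,-.3294,.0655,1]); c=d['view']@h; u=int(d['fx']*c[0]/c[2]+d['cx']);v=int(d['fy']*c[1]/c[2]+d['cy']); print(u,v)
cv2.imwrite('pics/c6.png',cv2.resize(d['frame'][v-60:v+40,u-70:u+60,::-1],None,fx=6,fy=6,interpolation=cv2.INTER_CUBIC))
E
```

```text
t 9.73 d [-16.7  -0.8  -4.8] r [ 0.001 -0.    -0.   ] at [ 0.4695 -0.3037  0.0997] [ 3.141 -0.26  -1.48 ] q [-0.09  0.25 -0.73  0.47 -0.59 -0.22] F [ 3.4 -0.6  5.8] 0.013295801305661454
380 381
```

View pics/c6.png

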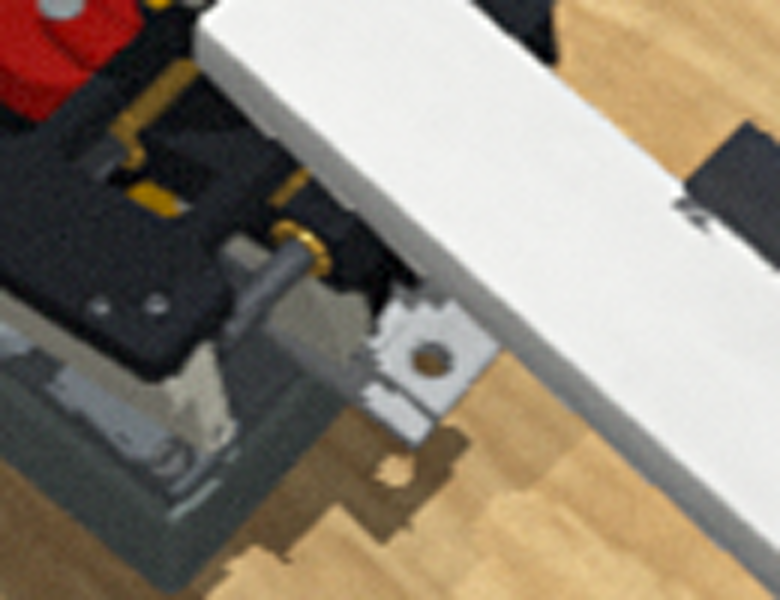

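Wood shows through both holes and the tongue's end is close to flush with the lug. I'll release, retreat and check from above.

Request:
jog_arm(targets=[{"dx": 0,"dy": 0,"dz": 0,"rx": 0,"ry": 0,"rz": 0,"gripper": 0.5},{"dx": 0,"dy": 0,"dz": 0,"rx": 0,"ry": 0,"rz": 0,"gripper": 0.5},{"dx": 0,"dy": 0,"dz": 0,"rx": 0,"ry": 0,"rz": 0,"gripper": 0.5},{"dx": 0,"dy": 0,"dz": 0,"rx": 0,"ry": 0,"rz": 0,"gripper": 0.5},{"dx": 0,"dy": 0,"dz": 0,"rx": 0,"ry": 0,"rz": 0,"gripper": 0.5},{"dx": 5,"dy": 0,"dz": -19,"rx": 0,"ry": 0,"rz": 0,"gripper": 0.5},{"dx": 12,"dy": 0,"dz": -46,"rx": 0,"ry": 0,"rz": 0,"gripper": 0.5},{"dx": 20,"dy": 0,"dz": -78,"rx": 0,"ry": 0,"rz": 0,"gripper": 0.5}])

```text
t: 10.45
eef_pos: [0.4675, -0.3021, 0.1789]
ee_rot: [3.136, -0.258, -1.479]
force: [0.9, 0.2, 0.5]
width: 0.0439
gripper_force: 0.0
```

Request:
jog_arm(targets=[{"dx": -30,"dy": 0,"dz": -25,"rx": 0,"ry": 0,"rz": 0,"gripper": 0.5},{"dx": -70,"dy": 0,"dz": -35,"rx": 0,"ry": 0,"rz": 0,"gripper": 0.5},{"dx": -110,"dy": 0,"dz": -46,"rx": 0,"ry": 0,"rz": 0,"gripper": 0.5},{"dx": -150,"dy": 0,"dz": -56,"rx": 0,"ry": 0,"rz": 0,"gripper": 0.5},{"dx": -190,"dy": 0,"dz": -67,"rx": 0,"ry": 0,"rz": 0,"gripper": 0.5},{"dx": -230,"dy": 0,"dz": -78,"rx": 0,"ry": 0,"rz": 0,"gripper": 0.5},{"dx": -260,"dy": 0,"dz": -86,"rx": 0,"ry": 0,"rz": 0,"gripper": 0.5},{"dx": -260,"dy": 0,"dz": -86,"rx": 0,"ry": 0,"rz": 0,"gripper": 0.5}])

```text
t: 11.12
eef_pos: [0.445, -0.0259, 0.1966]
ee_rot: [-3.141, -0.259, -1.475]
force: [0.3, -0.1, 0.4]
width: 0.044
gripper_force: 0.0
```

```bash
python3 - <<'E'
from h import *
go([.4687,-.2863,.10],np.radians(-84.8),.26)
d=snap('top','top7')
cv2.imwrite('pics/c7.png',cv2.resize(d['frame'][270:325,395:470,::-1],None,fx=10,fy=10,interpolation=cv2.INTER_CUBIC))
E
```

```text
t 11.12 d [227.9   1.3 160.5] r [-0.002  0.001  0.005] at [ 0.445  -0.0259  0.1966] [-3.141 -0.259 -1.475] q [ 0.58  0.02 -0.68  0.27 -1.01 -0.65] F [ 0.3 -0.1  0.4] 0.043979859872910275
```

View pics/c7.png

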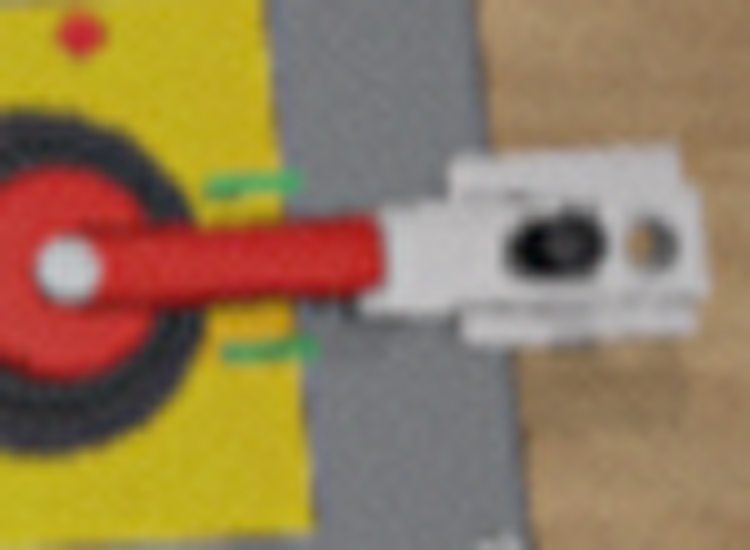

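```bash
python3 - <<'E'
from h import *
d=dict(np.load('pics/top7.npz')); d0=dict(np.load('pics/top0.npz'))
g=lambda d:cv2.cvtColor(d['frame'],cv2.COLOR_RGB2GRAY).astype(float)
G,G0=g(d),g(d0)
def edge(G,row):  # last crossing of half level between steel and wood, along row
    r=G[row,440:480]; 
    hi=np.median(r[12:20] if 0 else np.sort(r)[-8:]); lo=np.median(r[-8:]); m=(hi+lo)/2
    i=np.where(r>m)[0][-1]; return 440+i+(r[i]-m)/(r[i]-r[i+1])
u=np.array([np.cos(np.radians(-84.8)),np.sin(np.radians(-84.8))]); P=np.array([.4614,-.2066])
R=lambda d,c,v,z:((pt(d,c,v,z)[:2]-P)@u*1000).round(2)
for v in (285,286,287,302,303): c=edge(G,v); print('lug end',v,c.round(2),R(d,c,v,.0655))
for v in (290,291,292,296,297,298): c=edge(G,v); print('tongue end',v,c.round(2),R(d,c,v,.072))
def hole(G,u0,v0):
    w=G[v0-5:v0+6,u0-4:u0+5]; hi=np.percentile(w,85); k=np.clip(hi-15-w,0,None); V,U=np.mgrid[v0-5:v0+6,u0-4:u0+5]
    return (U*k).sum()/k.sum(),(V*k).sum()/k.sum()
a=hole(G0,458,294); b=hole(G,460,294); print(a,b,pt(d0,*a,.0655),pt(d,*b,.072),R(d0,*a,.0655),R(d,*b,.072))
E
```

```text
lug end 285 462.18 133.3
lug end 286 462.32 133.39
lug end 287 462.43 133.38
lug end 302 464.02 133.36
lug end 303 456.1 116.99
tongue end 290 464.46 135.13
tongue end 291 464.63 135.28
tongue end 292 464.63 135.06
tongue end 296 465.2 135.33
tongue end 297 465.35 135.42
tongue end 298 465.55 135.6
(np.float64(458.1284090909091), np.float64(293.58181818181816)) (np.float64(459.9718614718615), np.float64(294.0151515151515)) [ 0.4728022  -0.32921814  0.0655    ] [ 0.47154002 -0.33133306  0.072     ] 123.15 125.14
```

Subpixel edges put the tongue about 1.9 mm too far out. I'll regrip it and push it back by that much.

```bash
python3 - <<'E'
from h import *
go([.4695,-.3037,.15],np.radians(-84.8),.26)
E
```

```text
t 11.17 d [256.    1.6 116. ] r [-0.001  0.     0.005] at [ 0.4446 -0.0276  0.1963] [ 3.141 -0.26  -1.475] q [ 0.58  0.02 -0.68  0.27 -1.01 -0.64] F [ 0.6 -0.6  0.3] 0.04414939319118567
```

Request:
jog_arm(targets=[{"dx": 35,"dy": 0,"dz": 12,"rx": 0,"ry": 0,"rz": 0,"gripper": 0.5},{"dx": 72,"dy": 0.5,"dz": 28,"rx": 0,"ry": 0,"rz": 0,"gripper": 0.5},{"dx": 109,"dy": 0.7,"dz": 44,"rx": 0,"ry": 0,"rz": 0,"gripper": 0.5},{"dx": 146,"dy": 1,"dz": 60,"rx": 0,"ry": 0,"rz": 0,"gripper": 0.5},{"dx": 183,"dy": 1.2,"dz": 76,"rx": 0,"ry": 0,"rz": 0,"gripper": 0.5},{"dx": 220,"dy": 1.4,"dz": 95,"rx": 0,"ry": 0,"rz": 0.005,"gripper": 0.5},{"dx": 250,"dy": 1.6,"dz": 114,"rx": 0,"ry": 0,"rz": 0.005,"gripper": 0.5},{"dx": 256,"dy": 1.6,"dz": 116,"rx": 0,"ry": 0,"rz": 0.005,"gripper": 0.5}])

```text
t: 11.83
eef_pos: [0.4655, -0.3109, 0.1474]
ee_rot: [3.138, -0.259, -1.489]
force: [1.2, 0.4, -0.8]
width: 0.044
gripper_force: 0.0
```

Request:
jog_arm(targets=[{"dx": 0,"dy": 0,"dz": 0,"rx": 0,"ry": 0,"rz": 0,"gripper": 0.5},{"dx": 0,"dy": 0,"dz": 0,"rx": 0,"ry": 0,"rz": 0,"gripper": 0.5},{"dx": 0,"dy": 0,"dz": 0,"rx": 0,"ry": 0,"rz": 0,"gripper": 0.5},{"dx": 0,"dy": 0,"dz": 0,"rx": 0,"ry": 0,"rz": 0,"gripper": 0.5},{"dx": 0,"dy": 0,"dz": 0,"rx": 0,"ry": 0,"rz": 0,"gripper": 0.5},{"dx": 0,"dy": 0,"dz": 0,"rx": 0,"ry": 0,"rz": 0,"gripper": 0.5},{"dx": 0,"dy": 0,"dz": 0,"rx": 0,"ry": 0,"rz": 0,"gripper": 0.5},{"dx": 0,"dy": 0,"dz": 0,"rx": 0,"ry": 0,"rz": 0,"gripper": 0.5}])

```text
t: 12.5
eef_pos: [0.4683, -0.3059, 0.1501]
ee_rot: [-3.141, -0.26, -1.484]
force: [0.5, 0.6, -0.5]
width: 0.0439
gripper_force: 0.0
```

```bash
python3 - <<'E'
from h import *
go([.4695,-.3037,.10],np.radians(-84.8),.26)
E
```

```text
t 12.5 d [-14.9  -1.4  47.9] r [ 0.    -0.    -0.004] at [ 0.4683 -0.3059  0.1501] [-3.141 -0.26  -1.484] q [-0.08  0.19 -0.65  0.39 -0.73 -0.13] F [ 0.5  0.6 -0.5] 0.04385356297843285
```

Request:
jog_arm(targets=[{"dx": -5,"dy": -1,"dz": 16,"rx": 0,"ry": 0,"rz": -0.004,"gripper": 0.5},{"dx": -11,"dy": -1.4,"dz": 34,"rx": 0,"ry": 0,"rz": -0.004,"gripper": 0.5},{"dx": -14.9,"dy": -1.4,"dz": 48,"rx": 0,"ry": 0,"rz": -0.004,"gripper": 0.5},{"dx": -14.9,"dy": -1.4,"dz": 48,"rx": 0,"ry": 0,"rz": -0.004,"gripper": 0.5},{"dx": -14.9,"dy": -1.4,"dz": 48,"rx": 0,"ry": 0,"rz": -0.004,"gripper": 0.7},{"dx": -14.9,"dy": -1.4,"dz": 48,"rx": 0,"ry": 0,"rz": -0.004,"gripper": 0.95},{"dx": -14.9,"dy": -1.4,"dz": 48,"rx": 0,"ry": 0,"rz": -0.004,"gripper": 0.95},{"dx": -14.9,"dy": -1.4,"dz": 48,"rx": 0,"ry": 0,"rz": -0.004,"gripper": 0.95}])

```text
t: 13.17
eef_pos: [0.47, -0.3043, 0.1007]
ee_rot: [-3.14, -0.26, -1.481]
force: [0.9, 0.2, 0.3]
width: 0.0224
gripper_force: 0.0
```

Request:
jog_arm(targets=[{"dx": 0,"dy": 0,"dz": 0,"rx": 0,"ry": 0,"rz": 0,"gripper": 0.95},{"dx": 0,"dy": 0,"dz": 0,"rx": 0,"ry": 0,"rz": 0,"gripper": 0.95},{"dx": 0,"dy": 0,"dz": 0,"rx": 0,"ry": 0,"rz": 0,"gripper": 0.95},{"dx": 0,"dy": 0,"dz": 0,"rx": 0,"ry": 0,"rz": 0,"gripper": 0.95},{"dx": 0,"dy": 0,"dz": 0,"rx": 0,"ry": 0,"rz": 0,"gripper": 0.95},{"dx": 0,"dy": 0,"dz": 0,"rx": 0,"ry": 0,"rz": 0,"gripper": 0.95},{"dx": 0,"dy": 0,"dz": 0,"rx": 0,"ry": 0,"rz": 0,"gripper": 0.95},{"dx": 0,"dy": 0,"dz": 0,"rx": 0,"ry": 0,"rz": 0,"gripper": 0.95}])

```text
t: 13.83
eef_pos: [0.4696, -0.3043, 0.1]
ee_rot: [-3.142, -0.26, -1.481]
force: [0.4, -0.3, 5.2]
width: 0.0137
gripper_force: 20.0
```

Request:
jog_arm(targets=[{"dx": -1,"dy": 0,"dz": -0.3,"rx": 0,"ry": 0,"rz": 0,"gripper": 0.95},{"dx": -1.8,"dy": 0,"dz": -0.5,"rx": 0,"ry": 0,"rz": 0,"gripper": 0.95},{"dx": -1.8,"dy": 0,"dz": -0.5,"rx": 0,"ry": 0,"rz": 0,"gripper": 0.95},{"dx": -1.8,"dy": 0,"dz": -0.5,"rx": 0,"ry": 0,"rz": 0,"gripper": 0.95},{"dx": -1.8,"dy": 0,"dz": -0.5,"rx": 0,"ry": 0,"rz": 0,"gripper": 0.95},{"dx": -1.8,"dy": 0,"dz": -0.5,"rx": 0,"ry": 0,"rz": 0,"gripper": 0.95},{"dx": -1.8,"dy": 0,"dz": -0.5,"rx": 0,"ry": 0,"rz": 0,"gripper": 0.95},{"dx": -1.8,"dy": 0,"dz": -0.5,"rx": 0,"ry": 0,"rz": 0,"gripper": 0.95}])

```text
t: 14.5
eef_pos: [0.4695, -0.3025, 0.1001]
ee_rot: [-3.142, -0.26, -1.481]
force: [-0.8, -1.7, 5.0]
width: 0.0131
gripper_force: 20.0
```

Moved back by 1.8 mm. Now I'll release, retreat and measure.

Request:
jog_arm(targets=[{"dx": 0,"dy": 0,"dz": 0,"rx": 0,"ry": 0,"rz": 0,"gripper": 0.5},{"dx": 0,"dy": 0,"dz": 0,"rx": 0,"ry": 0,"rz": 0,"gripper": 0.5},{"dx": 0,"dy": 0,"dz": 0,"rx": 0,"ry": 0,"rz": 0,"gripper": 0.5},{"dx": 0,"dy": 0,"dz": 0,"rx": 0,"ry": 0,"rz": 0,"gripper": 0.5},{"dx": 0,"dy": 0,"dz": 0,"rx": 0,"ry": 0,"rz": 0,"gripper": 0.5},{"dx": 5,"dy": 0,"dz": -19,"rx": 0,"ry": 0,"rz": 0,"gripper": 0.5},{"dx": 12,"dy": 0,"dz": -46,"rx": 0,"ry": 0,"rz": 0,"gripper": 0.5},{"dx": 20,"dy": 0,"dz": -78,"rx": 0,"ry": 0,"rz": 0,"gripper": 0.5}])

```text
t: 15.17
eef_pos: [0.4676, -0.3012, 0.1794]
ee_rot: [3.137, -0.258, -1.48]
force: [1.8, -0.8, -0.7]
width: 0.0436
gripper_force: 0.0
```

Request:
jog_arm(targets=[{"dx": -30,"dy": 0,"dz": -25,"rx": 0,"ry": 0,"rz": 0,"gripper": 0.5},{"dx": -70,"dy": 0,"dz": -35,"rx": 0,"ry": 0,"rz": 0,"gripper": 0.5},{"dx": -110,"dy": 0,"dz": -46,"rx": 0,"ry": 0,"rz": 0,"gripper": 0.5},{"dx": -150,"dy": 0,"dz": -56,"rx": 0,"ry": 0,"rz": 0,"gripper": 0.5},{"dx": -190,"dy": 0,"dz": -67,"rx": 0,"ry": 0,"rz": 0,"gripper": 0.5},{"dx": -230,"dy": 0,"dz": -78,"rx": 0,"ry": 0,"rz": 0,"gripper": 0.5},{"dx": -260,"dy": 0,"dz": -86,"rx": 0,"ry": 0,"rz": 0,"gripper": 0.5},{"dx": -260,"dy": 0,"dz": -86,"rx": 0,"ry": 0,"rz": 0,"gripper": 0.5}])

```text
t: 15.83
eef_pos: [0.4452, -0.025, 0.197]
ee_rot: [-3.14, -0.259, -1.476]
force: [1.4, 0.1, 0.4]
width: 0.0436
gripper_force: 0.0
```

```bash
python3 - <<'E'
from h import *
d=snap('top','top8'); d0=dict(np.load('pics/top0.npz'))
G=cv2.cvtColor(d['frame'],cv2.COLOR_RGB2GRAY).astype(float)
def edge(G,row):
    r=G[row,440:480]; hi=np.median(np.sort(r)[-8:]); lo=np.median(r[-8:]); m=(hi+lo)/2
    i=np.where(r>m)[0][-1]; return 440+i+(r[i]-m)/(r[i]-r[i+1])
u=np.array([np.cos(np.radians(-84.8)),np.sin(np.radians(-84.8))]); P=np.array([.4614,-.2066])
R=lambda c,v,z:((pt(d,c,v,z)[:2]-P)@u*1000).round(2)
print('lug',[R(edge(G,v),v,.0655) for v in (285,286,287,302)],'tongue',[R(edge(G,v),v,.072) for v in (290,291,292,296,297,298)])
hsv=cv2.cvtColor(d['frame'],cv2.COLOR_RGB2HSV); C=cloud(d)
m=((hsv[...,0]<8)|(hsv[...,0]>172))&(hsv[...,1]>150)&(C[...,2]>.09)&(C[...,2]<.115); m[:,:412]=0;m[:,434:]=0;m[:270]=0;m[320:]=0
c=np.array([[u_,np.where(m[:,u_])[0].mean()] for u_ in range(412,434) if m[:,u_].any()]); W=np.array([pt(d,*q,.105)[:2] for q in c])
k=np.polyfit(W[:,1],W[:,0],1); print('lever dir',np.degrees(np.arctan2(-1,-k[0])))
lamp=np.abs(d['frame'][150:212,345:432].astype(int)-d0['frame'][150:212,345:432]).mean(); print('lamp diff',lamp)
cv2.imwrite('pics/top8c.png',cv2.resize(d['frame'][130:350,90:490,::-1],None,fx=2,fy=2))
E
```

```text
lug [np.float64(133.53), np.float64(133.41), np.float64(133.3), np.float64(132.83)] tongue [np.float64(133.38), np.float64(133.84), np.float64(133.69), np.float64(133.82), np.float64(133.81), np.float64(133.39)]
lever dir -86.04658536556666
lamp diff 10.453034235570387
```

View pics/top8c.png

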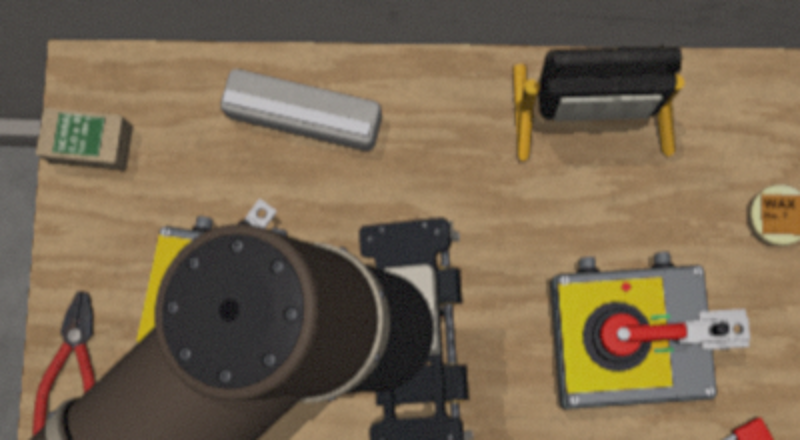

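The tongue's end is flush with the lug to within about 0.4 mm, the lever sits over the lug, and the lamp and sealer bar look where they were. The arm is clear of everything, so I'm handing the job in.

```bash
python3 -c "
from station import arm
print(arm.job_done())"
```

```text
the job is handed in; nothing more can be done
None
```

I swung the lamp's isolator (iso_b, the right one) to OFF over the lug, drew its hasp tongue out until the padlock holes lined up, and handed the job in at about 16 s; the last camera check showed the lever within about 1° and the tongue end flush with the lug to about 0.4 mm, but the hand-in returned no verdict.

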